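Back off the ratchet slide of a vessel filling stand

TASK

The steel vessel has been filled: bring its slide back out from under the filling head. The red pawl's toe is hooked under a tooth of the ratchet wheel, so first wind the crank a little further forward (anticlockwise) to let it out, then swing the pawl right over until it stays back by itself, without forcing it. Then wind the crank backward (clockwise) until the slide presses lightly on its rubber buffer, keep the vessel standing on the slide, leave the other things alone, and let go.

Things in the scene. Friction and masses are not known exactly. Their poses are not given: they have to be found in the camera images.
- feeder: Fixed filling stand on a grey base plate 400 x 380 x 12 mm. Origin on the table top under the axis of the ratchet wheel; x points from the wheel to the slide, y along the slide (plus y = forward, under the filling head), z up. Slide rails at x = 190 mm; a filling head on a column (x 268, y 110 mm) overhangs them at y = 110 mm, 175 to 250 mm above the table.
- wheel_axis (a point): Point on the vertical axis of the ratchet wheel and crank, 84 mm above the table (same height as crank_knob).
- crank (a joint): Angle of crank and ratchet wheel in rad, 0 at the start, plus = anticlockwise from above = forward. The slide moves 25 mm per rad. A friction brake holds it anywhere: turning takes 0.3 N m, about 4.5 N at the knob. Home is about 1.6 to 2.4 rad clockwise of the start; where exactly is not known, as the buffer's setting differs each time.
- crank_knob (a point): Centre of the black upright crank knob, 18 mm in diameter, 45 mm tall (59 to 104 mm above the table), spins freely on its pin; it runs on a circle of radius 68 mm about the wheel axis. The point is 84 mm above the table. The crank arm below it is 18 mm wide and tops out 59 mm above the table.
- ratchet: Steel ratchet wheel, 116 mm in diameter, rigid with the crank; 10 teeth with overhanging lips stand near the rim, tops 50 mm above the table. With the pawl down it cannot turn clockwise, and the toe cannot rise from under a lip. Turned forward 0.1 rad the toe is free; at 0.15 to 0.25 it climbs the next ramp, still free; at about 0.5 it clicks under the next lip. Origin at the feeder's origin.
- pawl_toe: Dark steel hooked toe at the free end of the pawl, 12 mm wide, rigid with the pawl; its origin lies on the pawl's pivot and turns with the pawl: its x axis points away from the wheel axis while the pawl is down, its y axis is the hinge axis. Pawl and toe break if pressed against the wheel with more than 20 N (lifting while hooked, or winding backward while down; the wheel has 0.03 rad of play backward at the start).
- pawl (a joint): Angle of the red pawl in rad: 0 down in the teeth, grows as it lifts up and away from the wheel, end stop at 1.9. Weighs 0.17 kg; let go, it falls back on the wheel from below about 1.2, and falls over against its stop and stays there from above 1.4.
- pawl_pivot (a point): Centre of the pawl's level hinge, 62 mm above the table, 105 mm from the wheel axis. The hinge runs at right angles to the line from wheel axis to pivot.
- pawl_bar (a point): Grip point on the pawl's red round bar, 12 mm in diameter, parallel to the hinge and moving with the pawl. The bar reaches 44 mm sideways from the pawl's arm; 19 mm of bar lie on either side of this point. Pawl down, the point is 87 mm above the table, 25 mm above the hinge and 50 mm nearer the wheel axis (56 mm from the hinge line). It can be pinched across from above through the whole arc.
- shuttle: The aluminium slide, 84 x 90 mm plate 10 mm thick with four blue ledges that hold the vessel. Origin at the centre of its underside, 22 mm above the table; axes as the feeder's.
- stop: Yellow stop bracket at the home end of the rails with a black rubber buffer, diameter 26 mm, on an adjustable stem. The buffer yields 1 mm per 6 N; more than 25 N of slide on buffer is too hard (that is about 9 N at the knob over the brake's 4.5 N). Origin under the buffer's face at its middle setting (the setting varies by 8 mm either way).
- vessel_mid (a point): Centre of the stainless steel pressure vessel (67 mm in diameter, 125 mm tall, about 0.7 kg) standing loose in the slide; its z axis points up the vessel.
- seal_ring: Orange seal ring, 44 mm across, lying on the base plate: leave alone.
- crucible: White crucible 26 mm tall on the base plate: leave alone.
- amber_bottle: Amber bottle 100 mm tall beside the stand: leave alone.
- white_jar: White jar 58 mm tall beside the stand: leave alone.
- screwdriver: Screwdriver on the table: leave alone.
- spanner: Spanner on the table: leave alone.
- pen: Pen on the notebook: leave alone.
- mouse: Computer mouse: leave alone.

How it is judged:
By the outcome, as a careful person would: the job done as asked, in the order asked, and still so for the second after the job is handed in, with the robot touching nothing.
It also fails if it takes over 72 s, if anything falls off the work surface, if the arm or the gripper's body presses on something with over 40 N, if the wrist force passes 120 N, or if a joint passes its speed limit or range.

ROBOT

A 6-joint arm with a two-finger parallel gripper is mounted at the origin on the work surface. World frame = base frame: x ahead of the robot, y to its left, z up, the work surface at z = 0. Lengths are in m, angles in rad, forces in N, time in s.
With the tool pointing down it reaches from about 0.25 to 0.775 m from the base axis. Payload 4 kg.
Tool frame: the origin (TCP) lies on the centre line of the jaws, within the pads' length; the fingertips stand 14 mm ahead of it and the grasp point (between the pads) lies 5 mm behind it (robot.tcp_to_tips is the distance from the TCP to the fingertips, in m); z points along the fingers, y is the line along which they close (so a half turn about z gives the same grasp; the last joint's range is limited). The gripper opens to 94 mm and grips with 3 to 60 N. Pads are 16 mm wide; open, the fingers measure 119 mm over their backs; the gripper's body (75 mm by 177 mm) begins 78 mm behind the grasp point.
Start: joints at [1.23, 0.087, 1.371, -0, 1.684, -0.103], TCP at [0.13, 0.535, 0.22] pointing down, gripper open.
Joint ranges: [-3.1, 3.1], [-0.76, 2.03], [0.27, 2.55], [-1.08, 4.22], [0.17, 2.65], [-2.57, 2.57]. Speed limits (rad/s): [2.79, 2.79, 3.14, 3.14, 3.14, 3.14].

INTERFACE

Orientations are given as [roll, pitch, yaw] about the fixed x, y, z axes, in that order (R = Rz(yaw) Ry(pitch) Rx(roll)).
In Python, from bench import robot gives the robot as it stands.
- The arm moves only by the tool carry_out, never from a script. Its argument "increments" is a list of rows, each a list of 3 entries, a list of its own where there are three numbers: the closure in counts, from 0 (fully open) to 255 (shut), then the shift along the tool's x, y, z in mm, then the turn about the tool's z in degrees. In form: [[fingers, [dx, dy, dz], twist], ...]. A call has 1 to 8 rows; each row shifts and turns the commanded pose from where the row before left it, along the tool's axes as they then stand; what a row does not reach is not made up. A row lasts 1/10 s, in which the tool goes at most 50 mm and 8.59 degrees, less where a joint would pass 70% of its speed; a pose out of reach is approached as far as the arm can. A call with a gripper value outside its range is refused whole. The fingers move at their own pace and stop on an object; the grip force is fixed at half the most. Time passes only in rows, so rows that do not move let the fingers close. It gives the time, the measured TCP pose, the force, the opening and the grip force at its end, in the units of the state.
- robot.get_obs(): the state, without advancing time (a new reading comes with each control period).
- robot.snapshot(name): name is "scene" or "top" or "wrist"; returns the picture (420x560x3 uint8, blue, green, red); there is no depth.
- robot.get_calibration(name): a dict with "vfov" (degrees; the focal length in pixels is half the picture's height over the tangent of half this angle, whatever the lens; pixels are square), "cx", "cy" (the principal point, pixels), "T" (4x4, takes a point from camera to world coordinates). Camera axes: x right, y down, z forward; pixel columns grow to the right and rows downward; lengths in m; the calibration is good to about 2 mm. A picture is of the moment at which its call begins: read the wrist's pose just before it. get_calibration takes no time and is no camera call; for the wrist camera it gives the pose at the moment of the call.
- robot.close_job(): hands the job in; it is judged then, once.
The state is a dict: "time": time; "joint_positions": joint angles; "qvel": joint speeds; "joint_torque": joint torques, N m; "tool_pos": TCP position; "ee_rot": TCP orientation; "wrist_force": force on the tool from outside, world axes, zero at the start; "wrist_torque": the same for the moment, N m; "width": finger opening in m; "finger_force": force on a finger pad.
Only numpy, scipy, OpenCV 4.12 (cv2) and the standard library are available. Lean on these libraries where they do the work, as an engineer would, in place of code of your own. Each camera call takes 0.05 s, during which the arm holds its last target. There are 200 camera calls.

## Working session

There is one attempt and no reset: what is moved stays moved. The work goes in short steps, Python scripts to look and compute and a tool call to move; the robot and the scene stay as the last step left them, time stands still between calls to the robot, and variables do not carry over. Pictures are saved under pics/ and viewed, at most 14 in all, crops included, and the job is handed in when it is done.

Besides the shell and the picture viewer there is one more tool, called after "Call:" as name([rows], argument=value, ...), one row to a line, values as JSON. carry_out: Moves the arm, as the interface text tells. Its arguments: {"type":"object","properties":{"increments":{"type":"array","items":{"type":"array"}}},"required":["increments"]}

```bash
mkdir -p pics; ls
python3 - <<'E'
from bench import robot
import cv2,numpy as np
o=robot.get_obs(); print({k:np.round(v,3).tolist() for k,v in o.items()}, robot.tcp_to_tips)
for n in ("scene","top"):
    im=robot.snapshot(n); cv2.imwrite(f"pics/{n}0.png",im)
    c=robot.get_calibration(n); print(n,c["vfov"],c["cx"],c["cy"],np.round(c["T"],3).tolist())
E
```

```text
pics
{'time': 0.0, 'joint_positions': [1.23, 0.088, 1.372, 0.0, 1.684, -0.103], 'qvel': [0.001, 0.0, 0.001, 0.0, 0.001, -0.002], 'joint_torque': [-0.001, -34.019, -30.242, 0.072, 0.033, -0.0], 'tool_pos': [0.129, 0.534, 0.218], 'ee_rot': [-3.139, -0.0, 2.904], 'wrist_force': [-0.027, 0.762, 0.723], 'wrist_torque': [0.016, -0.065, -0.036], 'finger_force': 0.0, 'width': 0.094} 0.014
scene 53.37810052227041 276.266535850476 215.3507040205016 [[0.128, 0.806, -0.577, 1.297], [0.992, -0.105, 0.072, -0.095], [-0.002, -0.582, -0.813, 1.137], [0.0, 0.0, 0.0, 1.0]]
top 44.59676741024232 281.19792407263134 209.19062001410686 [[0.025, -0.987, 0.161, 0.298], [-1.0, -0.027, -0.01, 0.004], [0.014, -0.16, -0.987, 1.491], [0.0, 0.0, 0.0, 1.0]]
```

View pics/scene0.png

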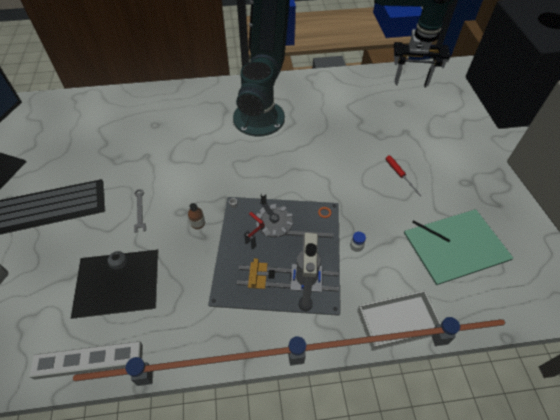

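View pics/top0.png

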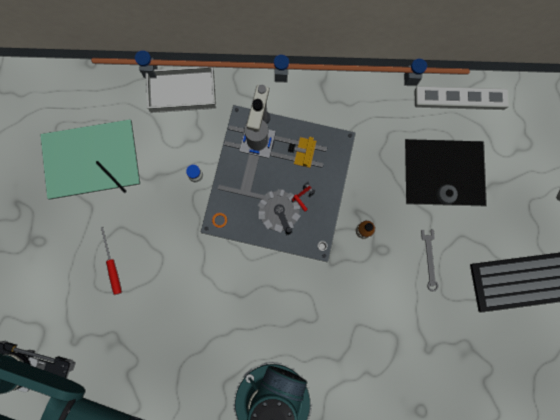

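The scene view shows the stand with the wheel near (272,220), the red pawl near (255,225) and the yellow stop at (258,273). In the top view the hub is at (279,210), the knob near (287,230), the pawl near (303,195) and the stop at (305,150).

```bash
cat > h.py <<'E'
import numpy as np,cv2
from bench import robot
def ray(c,u,v):
    f=210/np.tan(np.radians(c["vfov"]/2)); T=np.array(c["T"])
    d=T[:3,:3]@np.array([(u-c["cx"])/f,(v-c["cy"])/f,1]); return T[:3,3],d/np.linalg.norm(d)
def onplane(c,u,v,z):
    o,d=ray(c,u,v); return o+d*(z-o[2])/d[2]
def proj(c,p):
    f=210/np.tan(np.radians(c["vfov"]/2)); T=np.array(c["T"])
    q=T[:3,:3].T@(np.array(p)-T[:3,3]); return np.array([c["cx"]+f*q[0]/q[2],c["cy"]+f*q[1]/q[2]])
def two(a,b):
    A=0;r=0
    for o,d in (a,b):
        P=np.eye(3)-np.outer(d,d); A=A+P; r=r+P@o
    return np.linalg.solve(A,r)
E
python3 - <<'E'
from h import *
a=cv2.imread("pics/top0.png")[90:265,195:360]; b=cv2.imread("pics/scene0.png")[185:320,200:350]
a=cv2.resize(a,None,fx=2.4,fy=2.4,interpolation=cv2.INTER_CUBIC); b=cv2.resize(b,None,fx=2.6,fy=2.6,interpolation=cv2.INTER_CUBIC)
H=max(a.shape[0],b.shape[0]); pad=lambda i:cv2.copyMakeBorder(i,0,H-i.shape[0],0,0,0)
o=np.hstack([pad(a),pad(b)]);print(o.shape);cv2.imwrite("pics/crop0.png",o)
c=robot.get_calibration("top")
for n,p,z in (("hub",(279,210),.06),("tl",(235,107),.012),("tr",(354,133),.012),("bl",(202,233),.012),("br",(328,260),.012)): print(n,onplane(c,*p,z))
E
```

```text
(420, 786, 3)
hub [ 0.52821942 -0.00438378  0.06      ]
tl [0.84741109 0.13616792 0.012     ]
tr [ 0.77634118 -0.22410822  0.012     ]
bl [0.46244194 0.21674146 0.012     ]
br [ 0.39372291 -0.14965039  0.012     ]
```

View pics/crop0.png

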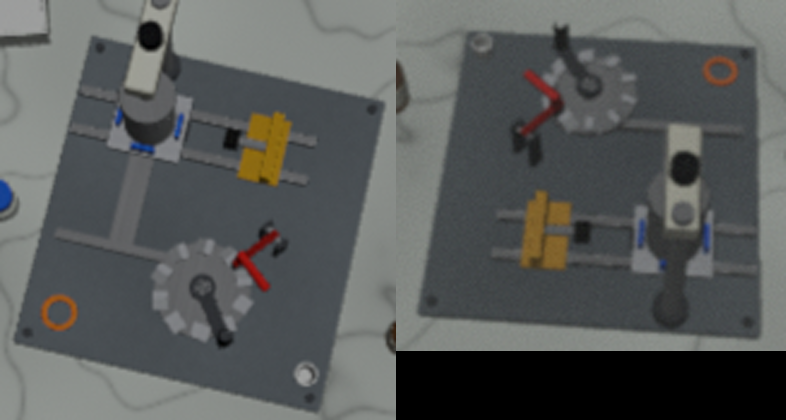

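Crop: the knob sits towards the robot (top pixel about (289,231)). The pawl's red bar points robot-ward from the arm end, and its hinge bracket is at about (308,188). I'll triangulate next and move the wrist camera above the wheel.

Run:
```python
from h import *
t=robot.get_calibration("top"); s=robot.get_calibration("scene")
T=lambda x,y:(195+x/2.4,90+y/2.4); S=lambda x,y:(200+(x-396)/2.6,185+y/2.6)
for n,a,b in (("hub",(203,287),(590,85)),("knobtop",(225,338),(562,32)),("bartip",(266,288),(528,74)),("barroot",(242,260),(560,103)),("pivotend",(277,236),(520,132))):
    print(n,np.round(two(ray(t,*T(*a)),ray(s,*S(*b))),4))
for n,a,z in (("ktop",(225,338),.104),("hub",(203,287),.06)): print(n,onplane(t,*T(*a),z))
print(np.round(robot.get_calibration("wrist")["T"],3), robot.get_calibration("wrist")["vfov"])
```

```text
hub [ 0.5316 -0.0051  0.0477]
knobtop [ 0.4677 -0.0318  0.0767]
bartip [ 0.5273 -0.0789  0.0782]
barroot [ 0.563  -0.0477  0.0622]
pivotend [ 0.5941 -0.094   0.0553]
ktop [ 0.4643351  -0.03215133  0.104     ]
hub [ 0.52945837 -0.00600477  0.06      ]
[[ 0.236  0.938  0.254  0.055]
 [ 0.972 -0.227 -0.063  0.552]
 [-0.002  0.262 -0.965  0.382]
 [ 0.     0.     0.     1.   ]] 64.70885930527362
```

Call:
carry_out([
  [0,[-37,-32,-5],0],
  [0,[-37,-32,-5],0],
  [0,[-37,-32,-5],0],
  [0,[-37,-32,-5],0],
  [0,[-37,-32,-5],0],
  [0,[-37,-32,-5],0],
  [0,[-37,-32,-5],0],
])

```text
time: 0.8
tool_pos: [0.329, 0.254, 0.2543]
ee_rot: [3.142, -0.0, 2.904]
wrist_force: [0.3, 0.3, 0.1]
width: 0.0944
finger_force: 0.0
```

Call:
carry_out([
  [0,[-37,-32,-5],0],
  [0,[-37,-32,-5],0],
  [0,[-37,-32,-5],0],
  [0,[-37,-32,-5],0],
  [0,[-37,-32,-5],0],
  [0,[-37,-32,-5],0],
  [0,[0,0,0],0],
  [0,[0,0,0],0],
])

```text
time: 1.6
tool_pos: [0.4991, 0.0162, 0.2835]
ee_rot: [3.141, -0.002, 2.902]
wrist_force: [-0.6, -0.2, -0.2]
width: 0.094
finger_force: 0.0
```

Run:
```python
from h import *
import pickle
o=robot.get_obs(); print(np.round(o["tool_pos"],4),np.round(o["ee_rot"],3),np.round(o["joint_positions"],2),np.round(o["wrist_force"],2))
c=robot.get_calibration("wrist"); im=robot.snapshot("wrist"); cv2.imwrite("pics/w1.png",im); pickle.dump(c,open("w1.pkl","wb"))
hub=proj(c,[.53,-.006,.06]); print(hub)
```

```text
[0.4991 0.0162 0.2835] [ 3.141e+00 -2.000e-03  2.902e+00] [-0.08 -0.03  1.36  0.    1.81 -1.41] [-0.55 -0.15 -0.19]
[272.8166396  214.74746125]
```

View pics/w1.png

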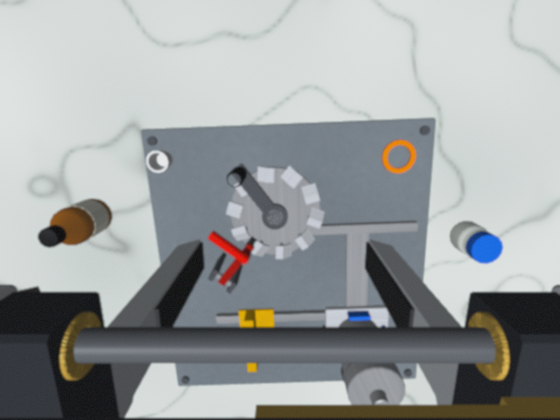

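The wrist view shows the hub at (274,216), the knob top at about (236,174), the red bar from (211,236) to (248,261), and the pawl arm running to the bracket near (224,280). I'll enlarge this and take the colour masks.

Run:
```python
from h import *
import pickle
c=pickle.load(open("w1.pkl","rb")); im=cv2.imread("pics/w1.png")
cr=cv2.resize(im[150:295,195:335],None,fx=4,fy=4,interpolation=cv2.INTER_CUBIC); cv2.imwrite("pics/w1c.png",cr)
for z in (.056,.06,.064): print(onplane(c,274,216,z))
# plate corner screws-> orientation
P=[onplane(c,u,v,.012) for u,v in ((152,141),(425,130),(185,380),(408,373))]
P=np.array(P)
for a,b in ((0,1),(2,3),(0,2),(1,3)): d=P[b]-P[a]; print(np.round(d,4),np.degrees(np.arctan2(d[1],d[0])),np.linalg.norm(d))
print(P.mean(0))
```

```text
[ 0.53298196 -0.00539168  0.056     ]
[ 0.53187931 -0.00499223  0.06      ]
[ 0.53077665 -0.00459278  0.064     ]
[0.0699 0.3435 0.    ] 78.49450553797912 0.350588750565277
[0.0707 0.3438 0.    ] 78.37709150996862 0.35102277268860754
[ 0.3629 -0.0747  0.    ] -11.626541562060373 0.3704916101254487
[ 0.3637 -0.0744  0.    ] -11.55943019513692 0.37121028468521583
[ 0.62674335 -0.00325579  0.012     ]
```

View pics/w1c.png

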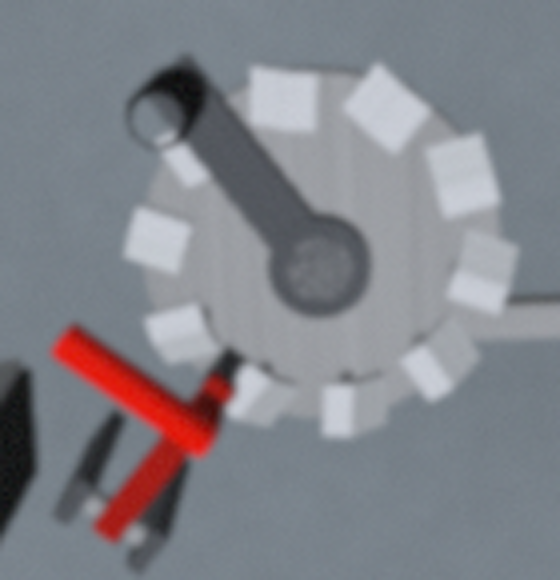

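The crop shows the hub centre at crop (319,264), the knob cap at (158,117), the bar axis from (65,345) to (200,440), and hinge pins at (93,505) and (135,535). Next I'll compute world positions.

Run:
```python
from h import *
import pickle
c=pickle.load(open("w1.pkl","rb")); w=lambda x,y,z:onplane(c,195+x/4,150+y/4,z)
hub=w(319,264,.06); k=w(158,117,.104)
p=w(115,521,.062); tip=w(63,343,.087); root=w(203,440,.087); toe=w(225,375,.05)
cen=lambda n,v:print(n,np.round(v,4))
for n in "hub k p tip root toe".split(): cen(n,globals()[n])
d=k-hub; print("crank r",np.hypot(*d[:2]),"ang",np.degrees(np.arctan2(d[1],d[0])))
d=p-hub; print("piv r",np.hypot(*d[:2]),"ang",np.degrees(np.arctan2(d[1],d[0])))
d=tip-root; print("bar len",np.hypot(*d[:2]),"ang",np.degrees(np.arctan2(d[1],d[0])))
g=tip-d/np.linalg.norm(d)*.022; cen("grip",g)
d=g-hub; print(np.hypot(*d[:2]),np.degrees(np.arctan2(d[1],d[0])))
```

```text
hub [ 0.5321 -0.0041  0.06  ]
k [ 0.4711 -0.0309  0.104 ]
p [ 0.5989 -0.0881  0.062 ]
tip [ 0.5301 -0.0788  0.087 ]
root [ 0.5687 -0.0477  0.087 ]
toe [ 0.5635 -0.0433  0.05  ]
crank r 0.06667237762760587 ang -156.27492896977276
piv r 0.10734133737455863 ang -51.507274737779575
bar len 0.0495718889600311 ang -141.20402715881207
grip [ 0.5472 -0.065   0.087 ]
0.06273509557589715 -76.06327227355273
```

Call:
carry_out([
  [163,[8.6,-26.5,35],0],
  [163,[8.6,-26.5,35],0],
  [163,[0,0,16],-7.5],
  [163,[0,0,16],-7.5],
  [163,[0,0,16],-7.5],
  [163,[0,0,16],-7.5],
  [163,[0,0,10],-7.5],
  [163,[0,0,0],0],
])

```text
time: 2.45
tool_pos: [0.468, -0.0286, 0.1388]
ee_rot: [3.139, -0.003, -2.722]
wrist_force: [-0.3, -0.2, -0.8]
width: 0.0353
finger_force: 0.0
```

Run:
```python
from h import *
o=robot.get_obs(); print(np.round(o["tool_pos"],4),np.round(o["ee_rot"],3),o["width"],np.round(o["wrist_force"],2))
im=robot.snapshot("wrist"); cv2.imwrite("pics/w2.png",im)
c=robot.get_calibration("wrist"); p=o["tool_pos"]
print(proj(c,[.4697,-.0313,.104]),proj(c,[.4711,-.0309,.104]))
```

```text
[ 0.468  -0.0286  0.1388] [ 3.139e+00 -3.000e-03 -2.722e+00] 0.03531412520184359 [-0.32 -0.21 -0.8 ]
[280.52710944 242.66064152] [280.22158952 244.76664742]
```

View pics/w2.png

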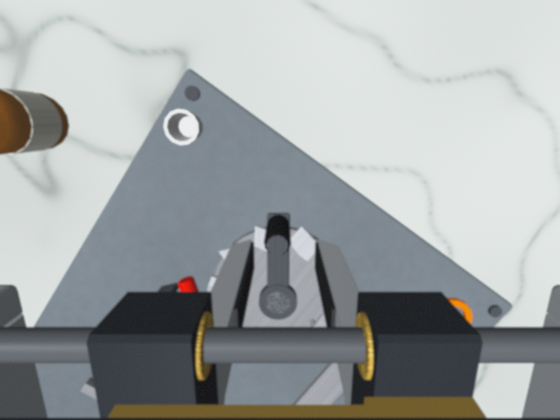

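The knob cap shows at (277,241), between the fingertips (columns 247–322), with the hub straight below it at (278,301). Next I'll compute the fine offset.

```bash
cat >> h.py <<'E'
def toolshift(target):
    o=robot.get_obs(); y=o["ee_rot"][2]; d=np.array(target)-o["tool_pos"]
    return np.round(1000*np.array([d[0]*np.cos(y)+d[1]*np.sin(y), d[0]*np.sin(y)-d[1]*np.cos(y), -d[2]]),1)
E
python3 - <<'E'
from h import *
c=robot.get_calibration("wrist"); im=cv2.imread("pics/w2.png")
g=cv2.cvtColor(im,cv2.COLOR_BGR2GRAY)[205:265,260:296]
print("dark cols", [ (r+205, (np.where(g[r]<60)[0]+260)[[0,-1]].tolist()) for r in range(8,60,6) if (g[r]<60).any()])
k=onplane(c,277,241,.104); h=onplane(c,278,301,.06)
print(k,h,np.degrees(np.arctan2(*(k-h)[1::-1])),np.linalg.norm((k-h)[:2]))
print("to knob",toolshift([*k[:2],.08]))
E
```

```text
dark cols [(219, [269, 286]), (225, [268, 288]), (231, [267, 288]), (237, [266, 288]), (243, [288, 288])]
[ 0.46957505 -0.03382347  0.104     ] [ 0.53296601 -0.00622808  0.06      ] -156.4755207032717 0.06913696672583027
to knob [ 1.3 -4.8 60. ]
```

Call:
carry_out([
  [163,[1,-4,15],0],
  [163,[0,0,20],0],
  [163,[0,0,23],0],
  [163,[0,0,0],0],
  [192,[0,0,0],0],
  [192,[0,0,0],0],
])

```text
time: 3.1
tool_pos: [0.4717, -0.0345, 0.0844]
ee_rot: [-3.14, 0.003, -2.725]
wrist_force: [0.4, -0.4, 0.3]
width: 0.0241
finger_force: 0.0
```

Call:
carry_out([
  [192,[0,-3,0],-2],
  [192,[0,-3.5,0],-3],
  [192,[0,-3.5,0],-3],
  [192,[0,-3,0],-2],
  [192,[0,0,0],0],
  [192,[0,0,0],0],
])

```text
time: 3.7
tool_pos: [0.4767, -0.0444, 0.0843]
ee_rot: [3.139, 0.003, -2.55]
wrist_force: [-3.4, 4.7, 3.1]
width: 0.0232
finger_force: 2.5
```

Run:
```python
from h import *
o=robot.get_obs(); d=o["tool_pos"]-np.array([.5325,-.005,0]); print(np.round(o["tool_pos"],4),np.degrees(np.arctan2(d[1],d[0])),np.hypot(*d[:2]),np.degrees(o["ee_rot"][2]),np.round(o["wrist_force"],2))
cv2.imwrite("pics/w3.png",robot.snapshot("wrist")); cv2.imwrite("pics/top3.png",robot.snapshot("top"))
a=cv2.resize(cv2.imread("pics/w3.png")[180:330,160:400],None,fx=3.2,fy=3.2,interpolation=cv2.INTER_CUBIC); cv2.imwrite("pics/w3c.png",a)
```

```text
[ 0.4767 -0.0444  0.0843] -144.79283196171335 0.06829125611313497 -146.12970575941924 [-3.38  4.66  3.13]
```

View pics/w3c.png

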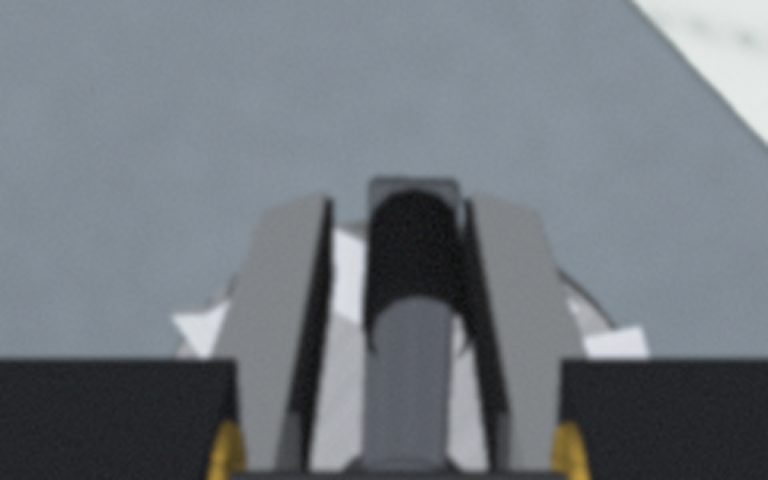

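The knob rests against the right finger, with the crank about 0.16 rad forward. Now I'll centre the fingers, lift and turn for the bar.

Call:
carry_out([
  [192,[0,2.5,0],0],
  [163,[0,0,0],0],
  [163,[0,0,-25],0],
  [163,[0,0,-30],-5],
  [163,[0,0,-10],0],
  [163,[0,0,0],0],
])

```text
time: 4.4
tool_pos: [0.4767, -0.0445, 0.1497]
ee_rot: [-3.137, 0.003, -2.465]
wrist_force: [0.8, -0.4, -0.6]
width: 0.0341
finger_force: 0.0
```

Run:
```python
from h import *
o=robot.get_obs(); print(np.round(o["tool_pos"],4),np.degrees(o["ee_rot"]),np.round(o["wrist_force"],2),toolshift([.5473,-.0643,.088]))
```

```text
[ 0.4767 -0.0445  0.1497] [-179.75988522    0.17999759 -141.23507038] [ 0.75 -0.37 -0.56] [-42.7 -59.7  61.7]
```

Call:
carry_out([
  [163,[-21,-30,0],0],
  [163,[-21.5,-29.5,0],0],
  [163,[0,0,12],0],
  [163,[0,0,0],0],
  [163,[0,0,0],0],
])

```text
time: 4.9
tool_pos: [0.5439, -0.0632, 0.1337]
ee_rot: [3.138, -0.002, -2.464]
wrist_force: [0.2, 1.0, -0.1]
width: 0.0335
finger_force: 0.0
```

Run:
```python
from h import *
o=robot.get_obs(); print(np.round(o["tool_pos"],4),np.round(o["wrist_force"],2),toolshift([.5473,-.0643,.088]))
c=robot.get_calibration("wrist"); im=robot.snapshot("wrist"); cv2.imwrite("pics/w4.png",im)
hsv=cv2.cvtColor(im,cv2.COLOR_BGR2HSV); m=((hsv[...,0]<6)|(hsv[...,0]>174))&(hsv[...,1]>170)&(hsv[...,2]>60)
n,l,st,ce=cv2.connectedComponentsWithStats(m.astype(np.uint8)); print([(s.tolist(),q.round(0).tolist()) for s,q in zip(st[1:],ce[1:]) if s[4]>30])
print(proj(c,[.5473,-.0643,.087]))
cv2.imwrite("pics/w4c.png",cv2.resize(im[170:330,150:410],None,fx=3,fy=3,interpolation=cv2.INTER_CUBIC))
```

```text
[ 0.5439 -0.0632  0.1337] [ 0.25  1.   -0.14] [-2.  -3.  45.7]
[([254, 206, 39, 79, 1488], [274.0, 247.0]), ([207, 254, 19, 13, 194], [216.0, 259.0])]
[279.64121444 240.07791184]
```

View pics/w4c.png

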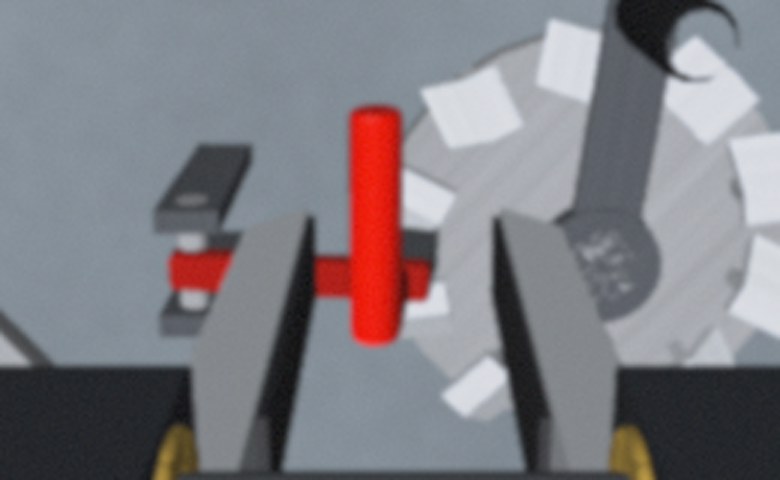

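The bar runs vertically at column 275, rows 206–283, between the open fingertips. The hinge is at about (213,260) and the knob is clear at the upper right.

Run:
```python
from h import *
c=robot.get_calibration("wrist")
tip=onplane(c,275,207,.087); root=onplane(c,275,283,.087); pv=onplane(c,213.5,259.5,.062)
d=(root-tip)/np.linalg.norm(root-tip); g=tip+.019*d
print(tip,root,np.linalg.norm(root-tip),np.degrees(np.arctan2(-d[1],-d[0])),g,pv,pv-g)
u=np.array([.624,-.782]);print("radial",(pv-g)[:2]@u, toolshift([*g[:2],.088]))
```

```text
[ 0.53190115 -0.08101041  0.087     ] [ 0.57517857 -0.04665461  0.087     ] 0.05525628064223173 -141.55567529572048 [ 0.54678219 -0.06919709  0.087     ] [ 0.599886  -0.0882802  0.062    ] [ 0.05310381 -0.01908312 -0.025     ]
radial 0.048059771395910764 [ 1.8 -6.2 46.6]
```

Call:
carry_out([
  [163,[1,-5,10],0],
  [163,[0,0,18],0],
  [163,[0,0,18],0],
  [163,[0,0,0],0],
  [163,[0,0,0],0],
])

```text
time: 5.45
tool_pos: [0.5475, -0.0682, 0.0895]
ee_rot: [3.141, -0.0, -2.463]
wrist_force: [0.6, -0.6, 0.8]
width: 0.0339
finger_force: 0.0
```

Call:
carry_out([
  [212,[0,0,0],0],
  [212,[0,0,0],0],
  [212,[0,-4,-4],0],
  [212,[0,-4,-5],0],
  [212,[0,-4,-4],0],
  [212,[0,0,0],0],
])

```text
time: 6.05
tool_pos: [0.5555, -0.0768, 0.1042]
ee_rot: [3.14, 0.001, -2.463]
wrist_force: [-3.3, 4.4, 3.4]
width: 0.0156
finger_force: 2.4
```

Run:
```python
from h import *
o=robot.get_obs(); y=o["ee_rot"][2]; f=o["wrist_force"]; print(np.round(o["tool_pos"],4),np.round(f,2),f[0]*np.sin(y)-f[1]*np.cos(y))
c=robot.get_calibration("wrist"); im=robot.snapshot("wrist"); cv2.imwrite("pics/w5.png",im)
hsv=cv2.cvtColor(im,cv2.COLOR_BGR2HSV); m=((hsv[...,0]<6)|(hsv[...,0]>174))&(hsv[...,1]>170)&(hsv[...,2]>60)
print(np.argwhere(m[205:240]).mean(0)); ys,xs=np.where(m[:,240:320]); print(ys.min(),ys.max(),xs.min()+240,xs.max()+240)
```

```text
[ 0.5555 -0.0768  0.1042] [-3.3   4.39  3.37] 5.491664039167931
[ 26.72258065 288.5       ]
224 318 268 300
```

Call:
carry_out([
  [212,[0,-4,-4],0],
  [212,[0,-5,-4],0],
  [212,[0,-5,-3],0],
  [212,[0,-5,-2],0],
  [212,[0,-5,-2],0],
  [212,[0,-5,-1],0],
  [212,[0,0,0],0],
])

```text
time: 6.8
tool_pos: [0.5742, -0.1011, 0.1184]
ee_rot: [-3.141, -0.0, -2.464]
wrist_force: [-0.5, 0.6, 0.7]
width: 0.0159
finger_force: 0.2
```

Call:
carry_out([
  [212,[0,-5,0],0],
  [212,[0,-5,0],0],
  [212,[0,-5,0],0],
  [212,[0,-5,1],0],
  [212,[0,-5,2],0],
  [212,[0,-5,2],0],
  [212,[0,-5,3],0],
  [212,[0,0,0],0],
])

```text
time: 7.6
tool_pos: [0.5961, -0.1282, 0.1099]
ee_rot: [-3.141, -0.0, -2.464]
wrist_force: [0.5, -0.3, -0.4]
width: 0.0159
finger_force: 0.5
```

Run:
```python
from h import *
o=robot.get_obs(); y=o["ee_rot"][2]; f=o["wrist_force"]; print(np.round(o["tool_pos"],4),np.round(f,2),f[0]*np.sin(y)-f[1]*np.cos(y))
im=robot.snapshot("wrist"); cv2.imwrite("pics/w6.png",im)
cv2.imwrite("pics/w6c.png",cv2.resize(im[170:330,150:410],None,fx=3,fy=3,interpolation=cv2.INTER_CUBIC))
```

```text
[ 0.5961 -0.1282  0.1099] [ 0.46 -0.28 -0.44] -0.502555021350348
```

View pics/w6c.png

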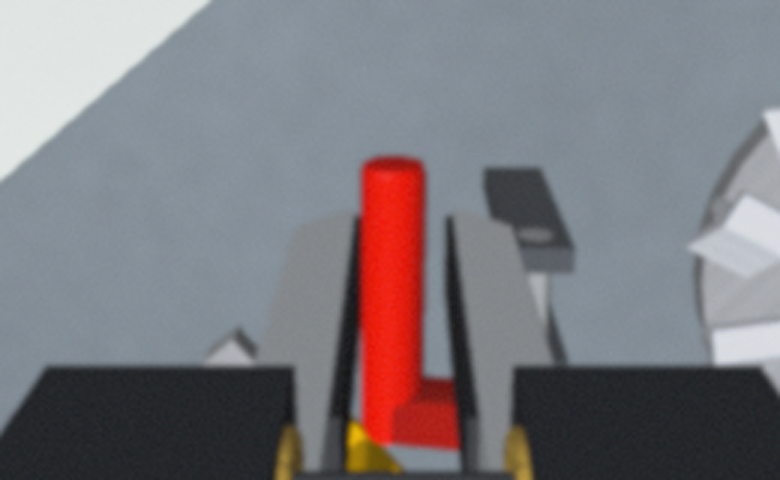

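The bar now leans on the outer (left) finger, so the pawl is past the top. I'll lower it to its stop and release.

Call:
carry_out([
  [212,[0,-4,2],0],
  [212,[0,-4,3],0],
  [212,[0,-3,0],0],
  [163,[0,0,0],0],
  [163,[0,0,0],0],
  [163,[0,0,-30],0],
  [163,[0,0,-30],0],
  [163,[0,0,0],0],
])

```text
time: 8.45
tool_pos: [0.6051, -0.1365, 0.1714]
ee_rot: [-3.133, 0.006, -2.463]
wrist_force: [-0.1, 0.3, 1.0]
width: 0.0339
finger_force: 0.0
```

Run:
```python
from h import *
o=robot.get_obs(); f=o["wrist_force"]; print(np.round(o["tool_pos"],4),np.round(f,2),np.degrees(o["ee_rot"]))
c=robot.get_calibration("wrist"); im=robot.snapshot("wrist"); cv2.imwrite("pics/w7.png",im)
hsv=cv2.cvtColor(im,cv2.COLOR_BGR2HSV); m=((hsv[...,0]<6)|(hsv[...,0]>174))&(hsv[...,1]>170)&(hsv[...,2]>60)
n,l,st,ce=cv2.connectedComponentsWithStats(m.astype(np.uint8)); print([(s.tolist(),q.round(0).tolist()) for s,q in zip(st[1:],ce[1:]) if s[4]>30])
for r in (215,225,235): xs=np.where(m[r])[0]; print(r,xs.min(),xs.max()) if len(xs) else 0
W=np.array([.5325,-.005]);u=np.array([.624,-.782]);t=np.array([-.782,-.624])
for th in (1.5,1.7,1.9):
    a=np.radians(153.4)-th; p=W+u*(.105+.056*np.cos(a))+t*.025; print(th,proj(c,[*p,.062+.056*np.sin(a)]))
ph=np.radians(-147.3); k=W+.068*np.array([np.cos(ph),np.sin(ph)])
print("knob",k,toolshift([*k,.085]))
```

```text
[ 0.6051 -0.1365  0.1714] [-0.1   0.27  0.96] [-179.51669625    0.3287797  -141.10910105]
[([282, 193, 32, 75, 1168], [292.0, 233.0]), ([322, 232, 9, 9, 49], [327.0, 237.0])]
215 282 294
225 282 294
235 282 329
1.5 [315.50220563 231.94567139]
1.7 [301.20228268 229.38287541]
1.9 [289.18844188 226.14249962]
knob [ 0.47527727 -0.04173634] [ 40.9 154.4  83.7]
```

The pawl is resting on its stop, with bar column 288 matching 1.9 rad. I'm going back to the knob.

Call:
carry_out([
  [163,[8,31,0],0],
  [163,[8,31,0],0],
  [163,[8,31,0],0],
  [163,[8,31,0],0],
  [163,[9,31,10],0],
  [163,[0,0,25],6],
  [163,[0,0,0],0],
  [163,[0,0,0],0],
])

```text
time: 9.3
tool_pos: [0.4726, -0.0408, 0.1294]
ee_rot: [3.14, -0.002, -2.566]
wrist_force: [0.0, 0.1, 1.2]
width: 0.034
finger_force: 0.0
```

Run:
```python
from h import *
o=robot.get_obs(); f=o["wrist_force"]; print(np.round(o["tool_pos"],4),np.round(f,2),np.degrees(o["ee_rot"]))
c=robot.get_calibration("wrist"); im=robot.snapshot("wrist"); cv2.imwrite("pics/w8.png",im)
k=[.4753,-.0417]; print(toolshift([*k,.084]),proj(c,[*k,.104]),proj(c,[.5325,-.005,.06]))
cv2.imwrite("pics/w8c.png",cv2.resize(im[170:330,150:410],None,fx=3,fy=3,interpolation=cv2.INTER_CUBIC))
```

```text
[ 0.4726 -0.0408  0.1294] [0.02 0.06 1.17] [ 1.79892594e+02 -1.08730282e-01 -1.47007340e+02]
[-1.2 -1.5 46.4] [280.72305998 251.87236298] [280.90753646 310.28203908]
```

View pics/w8c.png

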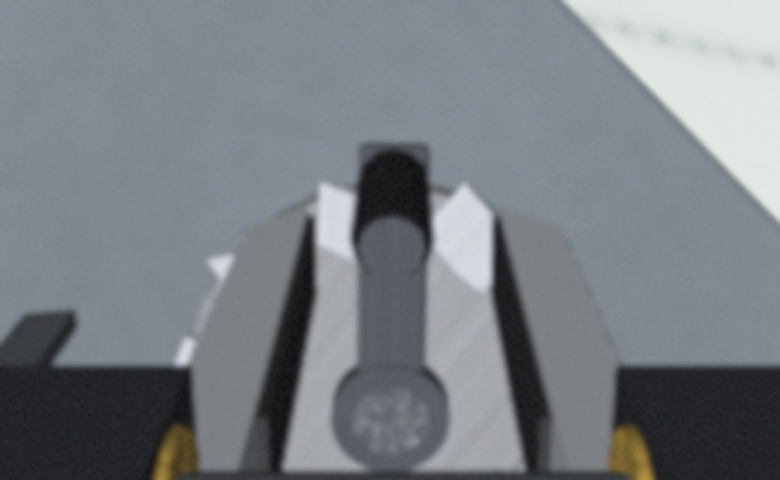

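The knob is centred exactly where predicted. I'll descend onto it and start winding back.

Call:
carry_out([
  [163,[-1,-1.5,15],0],
  [163,[0,0,15],0],
  [163,[0,0,15],0],
  [192,[0,0,0],0],
  [192,[0,0,0],0],
])

```text
time: 9.85
tool_pos: [0.4758, -0.0421, 0.0862]
ee_rot: [-3.141, 0.001, -2.568]
wrist_force: [-0.0, 0.2, -0.5]
width: 0.0237
finger_force: 0.0
```

Call:
carry_out([
  [192,[0,3,0],1],
  [192,[0,2.5,0],2],
  [192,[-0.1,3.5,0],3],
  [192,[-0.2,4.8,0],4],
  [192,[-0.2,4.8,0],4],
  [192,[-0.2,4.8,0],4],
])

```text
time: 10.45
tool_pos: [0.4666, -0.0221, 0.0869]
ee_rot: [-3.137, 0.003, -2.886]
wrist_force: [2.2, -3.9, -1.7]
width: 0.0234
finger_force: 2.3
```

```bash
cat >> h.py <<'E'
def crank():
    o=robot.get_obs(); d=o["tool_pos"][:2]-np.array([.5325,-.005]); y=o["ee_rot"][2]; f=o["wrist_force"]; a=np.degrees(np.arctan2(d[1],d[0]))
    if a>0: a-=360
    print("phi",round(a,1),"r mm",round(1000*np.hypot(*d),1),"yaw",round(np.degrees(y),1),"z",round(o["tool_pos"][2],4),"Ft (resisting CW)",round(-(f[0]*np.sin(y)-f[1]*np.cos(y)),2),"Fr out",round(f[0]*np.cos(y)+f[1]*np.sin(y),2),"fz",round(f[2],1),"finger",round(o["finger_force"],2),"w",round(o["width"],4),"q6",round(o["joint_positions"][5],2))
E
python3 -c "
from h import *
crank()"
```

```text
phi -165.4 r mm 68.0 yaw -165.3 z 0.0869 Ft (resisting CW) 4.3 Fr out -1.18 fz -1.7 finger 2.34 w 0.0234 q6 -1.99
```

Call:
carry_out([
  [192,[-0.2,5,0],4.2],
  [192,[-0.2,5,0],4.2],
  [192,[-0.2,5,0],4.2],
  [192,[-0.2,5,0],4.2],
  [192,[-0.2,5,0],4.2],
  [192,[-0.2,5,0],4.2],
  [192,[-0.2,5,0],4.2],
  [192,[-0.2,5,0],4.2],
])

```text
time: 11.25
tool_pos: [0.4673, 0.0174, 0.0868]
ee_rot: [-3.138, 0.003, 2.811]
wrist_force: [-1.8, -4.4, 0.5]
width: 0.0236
finger_force: 2.3
```

```bash
python3 -c "
from h import *
crank()"
```

```text
phi -198.9 r mm 68.9 yaw 161.1 z 0.0868 Ft (resisting CW) 4.73 Fr out 0.28 fz 0.5 finger 2.35 w 0.0236 q6 -1.32
```

Call:
carry_out([
  [192,[-0.3,5,0],4.2],
  [192,[-0.3,5,0],4.2],
  [192,[-0.3,5,0],4.2],
  [192,[-0.3,5,0],4.2],
  [192,[-0.3,5,0],4.2],
  [192,[-0.3,5,0],4.2],
  [192,[-0.3,5,0],4.2],
  [192,[-0.2,4,0],3.4],
])

```text
time: 12.05
tool_pos: [0.4893, 0.049, 0.0868]
ee_rot: [-3.139, 0.001, 2.239]
wrist_force: [-3.9, -3.4, 2.5]
width: 0.0232
finger_force: 2.4
```

```bash
python3 -c "
from h import *
crank()"
```

```text
phi -231.4 r mm 69.1 yaw 128.3 z 0.0868 Ft (resisting CW) 5.17 Fr out -0.28 fz 2.5 finger 2.35 w 0.0232 q6 -0.68
```

Call:
carry_out([
  [192,[-0.2,4,0],3.4],
  [192,[-0.2,4,0],3.4],
  [192,[-0.2,4,0],3.4],
  [192,[-0.1,3,0],2.5],
  [192,[-0.1,2,0],1.7],
])

```text
time: 12.55
tool_pos: [0.5038, 0.0579, 0.0868]
ee_rot: [-3.14, 0.001, 1.989]
wrist_force: [-4.1, -1.6, 2.5]
width: 0.0234
finger_force: 2.3
```

Run:
```python
from h import *
crank()
im=robot.snapshot("top"); cv2.imwrite("pics/top9.png",im)
cv2.imwrite("pics/top9c.png",cv2.resize(im[95:200,220:345],None,fx=5,fy=5,interpolation=cv2.INTER_CUBIC))
```

```text
phi -245.5 r mm 69.2 yaw 114.0 z 0.0868 Ft (resisting CW) 4.44 Fr out 0.21 fz 2.5 finger 2.3 w 0.0234 q6 -0.41
```

View pics/top9c.png

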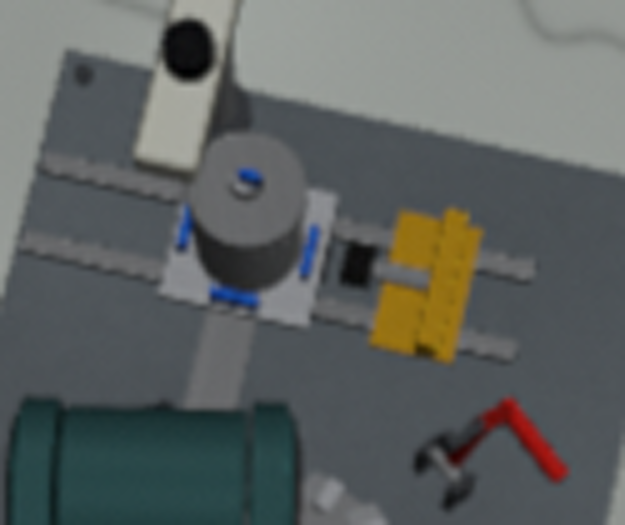

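The vessel stands upright and the pawl is back. The slide's edge at crop (325,250) is still about 8 mm from the buffer face at (342,262).

Call:
carry_out([
  [192,[-0.2,3,0],2.5],
  [192,[-0.2,3,0],2.5],
  [192,[-0.2,3,0],2.5],
  [192,[-0.2,3,0],2.5],
  [192,[-0.1,2,0],1.7],
])

```text
time: 13.1
tool_pos: [0.5171, 0.0624, 0.0866]
ee_rot: [-3.14, -0.0, 1.786]
wrist_force: [-5.3, -0.3, 3.8]
width: 0.0235
finger_force: 2.3
```

```bash
python3 -c "
from h import *
crank()"
```

```text
phi -257.1 r mm 69.1 yaw 102.3 z 0.0866 Ft (resisting CW) 5.21 Fr out 0.82 fz 3.8 finger 2.31 w 0.0235 q6 -0.2
```

Call:
carry_out([
  [192,[-0.2,2,0],1.7],
  [192,[-0.2,2,0],1.7],
  [192,[-0.1,1,0],0.8],
  [192,[0,0,0],0],
])

```text
time: 13.5
tool_pos: [0.5228, 0.0629, 0.0858]
ee_rot: [-3.141, -0.0, 1.714]
wrist_force: [-4.7, 0.2, 2.8]
width: 0.0232
finger_force: 2.1
```

Call:
carry_out([
  [192,[-0.2,2,0],1.7],
  [192,[-0.2,1,0],0.8],
  [192,[0,0,0],0],
])

```text
time: 13.8
tool_pos: [0.5261, 0.0628, 0.0854]
ee_rot: [3.142, -0.0, 1.67]
wrist_force: [-4.2, 1.1, 3.8]
width: 0.0232
finger_force: 2.0
```

```bash
python3 -c "
from h import *
crank()"
```

```text
phi -264.6 r mm 68.1 yaw 95.7 z 0.0854 Ft (resisting CW) 4.04 Fr out 1.5 fz 3.8 finger 2.02 w 0.0232 q6 -0.09
```

Call:
carry_out([
  [192,[0,2,0],1.7],
  [192,[0,1,0],0.8],
  [192,[0,0,0],0],
])

```text
time: 14.1
tool_pos: [0.5291, 0.0631, 0.0855]
ee_rot: [3.141, -0.0, 1.626]
wrist_force: [-5.3, 0.9, 2.9]
width: 0.0232
finger_force: 2.0
```

Call:
carry_out([
  [192,[-0.1,2,0],1.7],
  [192,[0,1,0],0.8],
  [192,[0,0,0],0],
])

```text
time: 14.4
tool_pos: [0.5321, 0.0632, 0.0854]
ee_rot: [3.141, -0.0, 1.582]
wrist_force: [-4.7, 0.2, 2.1]
width: 0.0234
finger_force: 2.0
```

Run:
```python
from h import *
crank()
im=robot.snapshot("top"); cv2.imwrite("pics/top10.png",im)
for n in ("top9","top10"):
    g=cv2.cvtColor(cv2.imread(f"pics/{n}.png"),cv2.COLOR_BGR2GRAY); print(n)
    for r in (147,148,149): print(g[r,276:300].tolist())
```

```text
phi -269.7 r mm 68.2 yaw 90.7 z 0.0854 Ft (resisting CW) 4.71 Fr out 0.26 fz 2.1 finger 2.0 w 0.0234 q6 0.0
top9
[55, 55, 68, 87, 89, 71, 99, 128, 101, 63, 75, 75, 53, 21, 17, 18, 14, 19, 53, 90, 95, 96, 108, 117]
[54, 60, 86, 104, 78, 73, 103, 126, 85, 64, 79, 74, 47, 17, 14, 17, 16, 26, 67, 105, 106, 106, 109, 111]
[57, 78, 115, 123, 76, 76, 114, 124, 68, 64, 80, 69, 31, 13, 14, 15, 16, 27, 67, 101, 103, 103, 105, 106]
top10
[45, 52, 54, 55, 56, 57, 72, 90, 77, 74, 101, 121, 63, 20, 15, 18, 17, 22, 54, 89, 96, 98, 109, 118]
[49, 51, 52, 54, 54, 61, 93, 115, 83, 83, 114, 121, 47, 16, 15, 18, 11, 26, 67, 106, 108, 106, 109, 112]
[50, 51, 53, 54, 55, 73, 107, 115, 75, 94, 129, 119, 41, 7, 13, 15, 17, 28, 68, 103, 104, 105, 106, 107]
```

The slide edge and the buffer now meet within a pixel. I'll go in small steps.

Call:
carry_out([
  [192,[0,2,0],1.7],
  [192,[0,0,0],0],
  [192,[0,0,0],0],
])

```text
time: 14.75
tool_pos: [0.5341, 0.0631, 0.0854]
ee_rot: [3.141, -0.0, 1.553]
wrist_force: [-3.0, 0.7, 2.6]
width: 0.0231
finger_force: 1.8
```

Call:
carry_out([
  [192,[-0.1,2,0],1.7],
  [192,[0,0,0],0],
  [192,[0,0,0],0],
])

```text
time: 15.05
tool_pos: [0.5361, 0.063, 0.0854]
ee_rot: [3.141, -0.0, 1.523]
wrist_force: [-4.0, 0.1, 2.1]
width: 0.0234
finger_force: 1.8
```

```bash
python3 -c "
from h import *
crank()"
```

```text
phi -273.0 r mm 68.1 yaw 87.3 z 0.0854 Ft (resisting CW) 4.0 Fr out -0.05 fz 2.1 finger 1.85 w 0.0234 q6 0.06
```

Call:
carry_out([
  [192,[0,2,0],1.7],
  [192,[0,0,0],0],
])

```text
time: 15.25
tool_pos: [0.5379, 0.0629, 0.0854]
ee_rot: [-3.141, -0.0, 1.493]
wrist_force: [-5.2, 0.4, 2.1]
width: 0.0229
finger_force: 2.2
```

Call:
carry_out([
  [192,[-0.1,2,0],1.7],
  [192,[0,0,0],0],
])

```text
time: 15.45
tool_pos: [0.5395, 0.0627, 0.0854]
ee_rot: [-3.14, -0.0, 1.463]
wrist_force: [-5.1, 0.8, 2.3]
width: 0.023
finger_force: 2.7
```

Run:
```python
from h import *
crank()
im=robot.snapshot("top"); cv2.imwrite("pics/top11.png",im)
for n in ("top10","top11"):
    g=cv2.cvtColor(cv2.imread(f"pics/{n}.png"),cv2.COLOR_BGR2GRAY); print(n)
    for r in (147,148,149): print(g[r,276:300].tolist())
```

```text
phi -275.9 r mm 68.1 yaw 83.8 z 0.0854 Ft (resisting CW) 5.14 Fr out 0.27 fz 2.3 finger 2.72 w 0.023 q6 0.12
top10
[45, 52, 54, 55, 56, 57, 72, 90, 77, 74, 101, 121, 63, 20, 15, 18, 17, 22, 54, 89, 96, 98, 109, 118]
[49, 51, 52, 54, 54, 61, 93, 115, 83, 83, 114, 121, 47, 16, 15, 18, 11, 26, 67, 106, 108, 106, 109, 112]
[50, 51, 53, 54, 55, 73, 107, 115, 75, 94, 129, 119, 41, 7, 13, 15, 17, 28, 68, 103, 104, 105, 106, 107]
top11
[54, 51, 52, 54, 55, 56, 58, 71, 89, 78, 78, 106, 119, 47, 17, 16, 16, 17, 37, 75, 95, 97, 109, 118]
[49, 51, 52, 53, 54, 54, 61, 85, 105, 82, 92, 119, 109, 37, 12, 18, 16, 21, 53, 92, 107, 107, 110, 113]
[48, 51, 52, 52, 54, 56, 73, 100, 101, 78, 98, 119, 95, 30, 11, 15, 14, 21, 54, 91, 104, 105, 107, 107]
```

Call:
carry_out([
  [192,[0,2,0],1.7],
  [192,[0,0,0],0],
  [192,[0,0,0],0],
])

```text
time: 15.8
tool_pos: [0.5411, 0.0627, 0.0854]
ee_rot: [-3.139, -0.0, 1.434]
wrist_force: [-5.7, 1.3, 3.9]
width: 0.0234
finger_force: 3.2
```

```bash
python3 -c "
from h import *
crank()"
```

```text
phi -277.2 r mm 68.2 yaw 82.2 z 0.0854 Ft (resisting CW) 5.79 Fr out 0.55 fz 3.9 finger 3.23 w 0.0234 q6 0.15
```

Call:
carry_out([
  [192,[0,-1.5,0],0],
  [163,[0,-1.5,0],0],
  [163,[0,0,0],0],
  [163,[0,0,0],0],
  [163,[0,0,-20],0],
  [163,[0,0,-30],0],
  [163,[0,0,-40],0],
  [163,[0,0,-40],0],
])

```text
time: 16.6
tool_pos: [0.539, 0.0626, 0.2164]
ee_rot: [3.142, 0.0, 1.434]
wrist_force: [0.6, 0.2, 0.1]
width: 0.0338
finger_force: 0.0
```

Call:
carry_out([
  [163,[0,0,-40],0],
  [163,[20,0,-40],0],
  [163,[45,0,0],0],
  [163,[45,0,0],0],
  [163,[45,0,0],0],
  [163,[0,0,0],0],
])

```text
time: 17.2
tool_pos: [0.5602, 0.2212, 0.2943]
ee_rot: [-3.141, -0.002, 1.441]
wrist_force: [0.7, -0.7, -0.4]
width: 0.0339
finger_force: 0.0
```

Run:
```python
from h import *
print(robot.get_obs()["tool_pos"])
im=robot.snapshot("top"); cv2.imwrite("pics/top12.png",im)
for n in ("top11","top12"):
    g=cv2.cvtColor(cv2.imread(f"pics/{n}.png"),cv2.COLOR_BGR2GRAY); print(n)
    for r in (147,148,149): print(g[r,276:300].tolist())
cv2.imwrite("pics/top12c.png",cv2.resize(im[95:265,195:375],None,fx=3.4,fy=3.4,interpolation=cv2.INTER_CUBIC))
```

```text
[0.56016164 0.22117707 0.29430685]
top11
[54, 51, 52, 54, 55, 56, 58, 71, 89, 78, 78, 106, 119, 47, 17, 16, 16, 17, 37, 75, 95, 97, 109, 118]
[49, 51, 52, 53, 54, 54, 61, 85, 105, 82, 92, 119, 109, 37, 12, 18, 16, 21, 53, 92, 107, 107, 110, 113]
[48, 51, 52, 52, 54, 56, 73, 100, 101, 78, 98, 119, 95, 30, 11, 15, 14, 21, 54, 91, 104, 105, 107, 107]
top12
[52, 51, 52, 59, 60, 60, 61, 70, 86, 87, 80, 111, 128, 60, 19, 19, 19, 20, 35, 74, 103, 105, 118, 127]
[52, 53, 55, 58, 59, 60, 62, 78, 98, 83, 83, 113, 127, 52, 16, 18, 19, 20, 48, 91, 114, 115, 119, 121]
[52, 54, 56, 57, 59, 60, 69, 97, 113, 89, 98, 125, 120, 39, 12, 19, 17, 23, 56, 97, 111, 113, 114, 115]
```

View pics/top12c.png

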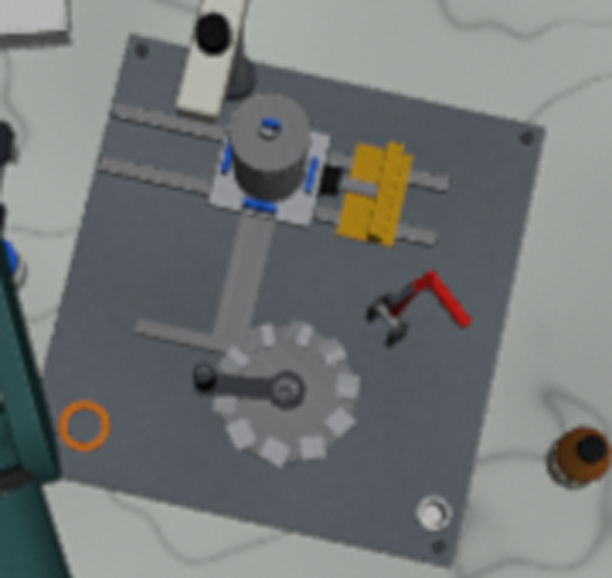

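The slide (edge at crop (322,180)) is against the buffer, the vessel is upright, the pawl is back and the other things are in place. Handing in.

```bash
python3 -c "
from bench import robot
print(robot.close_job())"
```

```text
the job is handed in; nothing more can be done
None
```

Job handed in at about 17 s: the pawl was freed and stays back on its stop, the slide rests lightly on its buffer (about 8 N, estimated from the finger force), the vessel is standing, and the arm is clear.

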